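Rinse the finishing brush in the guarded pot

ROBOT

A 6-joint arm with a two-finger parallel gripper is mounted at the origin on the work surface. World frame = base frame: x ahead of the robot, y to its left, z up, the work surface at z = 0. Lengths are in mm, angles in rad, forces in N, time in s.
With the tool pointing down it reaches from about 325 to 750 mm from the base axis. Payload 7.6 kg.
Tool frame: the origin (TCP) lies on the centre line of the jaws, within the pads' length; the fingertips stand 22 mm ahead of it and the grasp point (between the pads) lies 3 mm ahead of it; z points along the fingers, y is the line along which they close (so a half turn about z gives the same grasp; the last joint's range is limited). The gripper opens to 85 mm and grips with 20 to 120 N. Pads are 22 mm wide; open, the fingers measure 114 mm over their backs; the gripper's body (76 mm by 85 mm) begins 54 mm behind the grasp point. The pads swing forward as they close: fully open they stand 13 mm farther back than shut.
Start: joints at [-1.407, 0.052, 1.401, -0, 1.689, -0.07], TCP at [121.653, -510.729, 253.323] pointing down, gripper open.
Joint ranges: [-2.9, 2.9], [-0.91, 2.17], [0.12, 2.37], [-1.06, 4.2], [0.26, 2.73], [-2.93, 2.93]. Speed limits (rad/s): [2.57, 2.57, 3.01, 3.14, 3.14, 3.14].

INTERFACE

Orientations are given as a rotation vector (axis times angle).
In Python, from workcell import robot gives the robot as it stands.
- The arm moves only by the tool jog_arm, never from a script. Its argument "steps" is a list of rows, each a list of 3 entries, a list of its own where there are three numbers: the finger opening in m, from 0 to 0.0854, then the shift along the world's x, y, z in m, then the turn about the world's z in degrees. A call has 1 to 8 rows; each row shifts and turns the commanded pose from where the row before left it; what a row does not reach is not made up. A row lasts 1/8 s, in which the tool goes at most 62.5 mm and 10.7 degrees, less where a joint would pass 70% of its speed; a pose out of reach is approached as far as the arm can. A call with a gripper value outside its range is refused whole. The fingers move at their own pace and stop on an object; the grip force is fixed at half the most. Time passes only in rows, so rows that do not move let the fingers close. It gives the time, the measured TCP pose, the force, the opening and the grip force at its end, in the units of the state.
- robot.read_state(): the state, without advancing time (a new reading comes with each control period).
- robot.camera(name): name is "side" or "top" or "wrist"; returns the picture (420x560x3 uint8, red, green, blue); there is no depth.
- robot.camera_info(name): a dict with "mtx" (3x3 intrinsics, pixels), "xyz" and "attitude" of the camera in the world; the wrist camera has in their place "hand_eye" (4x4, takes a point from camera to tool coordinates, whose origin is the TCP and whose axes are the flange's). Camera axes: x right, y down, z forward; pixel columns grow to the right and rows downward; lengths in mm; the calibration is good to about 2 mm. A picture is of the moment at which its call begins: read the wrist's pose just before it. camera_info takes no time and is no camera call.
- robot.job_done(): hands the job in; it is judged then, once.
The state is a dict: "time": time; "joint_pos": joint angles; "joint_velocities": joint speeds; "effort": joint torques, N m; "position": TCP position; "orientation": TCP orientation; "ft_force": force on the tool from outside, world axes, zero at the start; "moment": the same for the moment, N m; "opening": finger opening in mm; "gripper_force": force on a finger pad.
Only numpy, scipy, OpenCV 4.12 (cv2) and the standard library are available. Lean on these libraries where they do the work, as an engineer would, in place of code of your own. Each camera call takes 0.05 s, during which the arm holds its last target. There are 200 camera calls.

TASK

Swing the steel hasp well clear of the rinse pot's mouth, take the round bristle brush from the drying rack, and dip its bristles right down inside the pot. Then hang the brush back by its collar on the same fork it came from, let go of it, and swing the hasp fully shut over the pot again. Do not jab the brush hard against the pot, do not bump the clear guard over the pot, and leave the other tools, the bottle and the tin where they are.

Things in the scene. Friction and masses are not known exactly. Their poses are not given: they have to be found in the camera images.
- station: Rinse station, fixed: plywood base 200 x 130 x 15 (x -80 to 120) carrying a steel pot. Origin at bench level under the pot's axis; z up; its -x side faces the robot, turned 40 to 72 degrees towards the robot's right. Pot: outer radius 31 at the foot to 34 at the rim, wall 4, inner floor 20 and rim 80 above the bench.
- pot_rim (a point): Centre of the pot's mouth, level with the rim, 80 above the bench; the mouth's inner radius is 30. Axes as the station's.
- guard: Clear plastic splash guard with dark steel front and back edges, fixed to the station (same origin and axes): a level roof over the pot, x -34 to 106, y -50 to 50, underside 150, top 160 above the bench, two 10 mm posts at x 100, y +-43. It covers the whole mouth, so the brush must enter from the station's -x side, handle leaning to -x 25 to 45 degrees from vertical.
- hasp (a joint): Swing hasp: flat steel strap 5 thick with a round cover (radius 36) over the pot's mouth, top 88 above the bench. Turns level about an upright pivot at station x 65, y 0. 0 = shut on its stop (strap along station -x, cover centred on the mouth); grows as the free end swings to station +y; stop at 1.25 rad. From 1.0 the mouth is clear. Light friction (under 1 N at the knob); stays where left.
- hasp_knob (a point): Grip point on the upright round steel pin (12 mm diameter) at the hasp's free end, 150 from the pivot; the pin spans 88 to 137 above the bench, this point is on its axis at 122. When shut it stands at station x -85, y 0, outside the guard's roof.
- rack: Drying rack, fixed: foot x -15 to 75, y +-135, 12 thick; two wood end posts x 34 to 56, 120 high; steel bar (diameter 12) between them at x 43, 109 high; three steel forks at y -80, 0, 80 open to -x: two prongs 6 wide, 20 clear between, from the bar to x -25, top 115 above the bench, ends upturned by 5. Origin at bench level under the middle tool's axis; z up; -x roughly faces the robot.
- brush: Brush: round tuft of black bristles and steel ferrule at its lower end; hangs by its collar on one of the forks, tip 30 above the bench. Origin at the bristle tip, z along its axis to the handle's end. From the tip: bristles 0-36 (radius 10), ferrule to 61 (radius 10), neck to 85 (radius 5), collar 85-91 (radius 15), pale wood handle to 175 (radius 6 to 8.5). About 70 g.
- brush_tip (a point): Tip of the bristles (the brush's origin).
- brush_collar (a point): Underside of the collar on the brush's axis, 85 from the tip; rests on the prongs.
- brush_grip (a point): Point on the handle's axis 140 from the tip, good to grip (diameter 16 to 17).
- spreader: Bystander on another fork: same wooden handle and collar, flat steel blade 44 x 46 x 4 at the lower end. Origin at the lower end. Leave alone.
- stirrer: Bystander on another fork: same wooden handle and collar, thin steel rod with an 18 mm ball at the lower end. Origin at the lower end. Leave alone.
- bottle: Bystander: closed bottle with white cap, radius 30, 130 high, on the bench beyond the work. Origin at its foot.
- tin: Bystander: low closed tin, radius 30, 55 high, on the bench between robot and work. Origin at its foot.
Mind the look-alikes: they are no part of the job. Leave any green look-alike of the brush alone.

How it is judged:
By the outcome, as a careful person would: the job done as asked, in the order asked, and still so for the second after the job is handed in, with the robot touching nothing.
It also fails if it takes over 72 s, if anything falls off the work surface, if the arm or the gripper's body presses on something with over 40 N, if the wrist force passes 120 N, or if a joint passes its speed limit or range.

## Working session

There is one attempt and no reset: what is moved stays moved. The work goes in short steps, Python scripts to look and compute and a tool call to move; the robot and the scene stay as the last step left them, time stands still between calls to the robot, and variables do not carry over. Pictures are saved under pics/ and viewed, at most 10 in all, crops included, and the job is handed in when it is done.

Besides the shell and the picture viewer there is one more tool, called as name([rows], argument=value, ...), one row to a line, values as JSON. jog_arm: Moves the arm, as the interface text tells. Its arguments: {"type":"object","properties":{"steps":{"type":"array","items":{"type":"array"}}},"required":["steps"]}

```bash
ls; mkdir -p pics; python3 - <<'E'
from workcell import robot
import cv2,json
s=robot.read_state();print(s)
for n in("top","side","wrist"):
    print(n,robot.camera_info(n))
    cv2.imwrite(f"pics/{n}0.png",robot.camera(n)[:,:,::-1])
E
```

```text
pics
{'time': 0.0, 'joint_pos': array([-1.40730120e+00,  5.28357307e-02,  1.40173386e+00, -1.80908919e-05,
        1.68857160e+00, -7.03118389e-02]), 'joint_velocities': array([ 3.83269186e-04, -8.09398091e-04, -6.32184077e-05, -4.93030049e-04,
        1.37528257e-03, -9.15628104e-04]), 'effort': array([-2.50597710e-03, -3.81667578e+01, -3.60188913e+01, -3.10152491e-04,
        6.18618855e-03, -9.84128320e-06]), 'position': array([ 121.6024128 , -510.45389374,  252.46831935]), 'orientation': array([-3.11861484e+00, -3.66243556e-01,  1.41412726e-04]), 'ft_force': array([ 0.4447181 , -1.24673123, -0.34026097]), 'moment': array([-0.01975544, -0.00327489, -0.03072433]), 'gripper_force': 0.0, 'opening': 85.60156861660003}
top {'mtx': array([[475.32365493,   0.        , 275.85580804],
       [  0.        , 475.32365493, 204.95694112],
       [  0.        ,   0.        ,   1.        ]]), 'xyz': array([ 513.28722032,   23.10539648, 1190.55648244]), 'attitude': array([-2.20917602,  2.20362411, -0.1010051 ])}
side {'mtx': array([[398.35520561,   0.        , 282.71129269],
       [  0.        , 398.35520561, 214.28339987],
       [  0.        ,   0.        ,   1.        ]]), 'xyz': array([ 227.17818624, -430.42371897,  705.13597566]), 'attitude': array([-2.23554425,  0.80238127, -0.34413514])}
wrist {'mtx': array([[289.6744891 ,   0.        , 278.482415  ],
       [  0.        , 289.6744891 , 206.87666793],
       [  0.        ,   0.        ,   1.        ]]), 'hand_eye': array([[-4.88333596e-04, -9.55634258e-01, -2.94555471e-01,
         7.54010298e+01],
       [ 9.99999879e-01, -4.47760970e-04, -2.05183131e-04,
        -7.67103417e-01],
       [ 6.41895853e-05, -2.94555536e-01,  9.55634361e-01,
        -1.20240277e+02],
       [ 0.00000000e+00,  0.00000000e+00,  0.00000000e+00,
         1.00000000e+00]])}
```

View pics/top0.png

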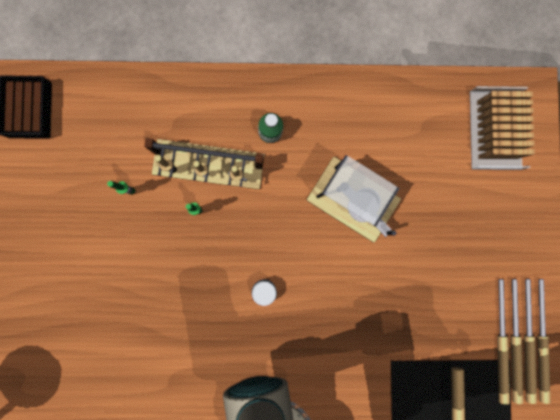

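View pics/side0.png

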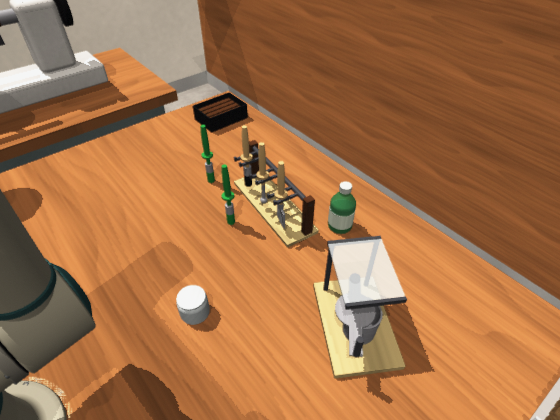

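Top view: rack at about (205,165), green look-alikes at (120,187) and (193,208), station at (360,197), knob at about (388,229), tin at (264,293), bottle at (271,127). Next I'll enlarge the working areas.

```bash
cat > h.py <<'E'
from workcell import robot
import numpy as np, cv2
from scipy.spatial.transform import Rotation as R
def cam(n,s=None):
    i=robot.camera_info(n); K=i["mtx"]
    if n=="wrist":
        T=i["hand_eye"]; Rt=R.from_rotvec(s["orientation"]).as_matrix()
        return K,Rt@T[:3,:3],Rt@T[:3,3]+s["position"]
    return K,R.from_rotvec(i["attitude"]).as_matrix(),i["xyz"]
def unproj(n,uv,z,s=None):
    K,A,c=cam(n,s); d=A@np.linalg.inv(K)@np.array([*uv,1]); return c+d*(z-c[2])/d[2]
def proj(n,P,s=None):
    K,A,c=cam(n,s); q=(np.atleast_2d(P)-c)@A@K.T; return q[:,:2]/q[:,2:]
E
python3 - <<'E'
import cv2,numpy as np
t=cv2.imread("pics/top0.png");s=cv2.imread("pics/side0.png")
a=cv2.resize(t[125:205,140:275],None,fx=5.5,fy=5.5,interpolation=cv2.INTER_CUBIC)
cv2.imwrite("pics/a.png",a)
b=cv2.resize(t[145:250,300:410],None,fx=5.5,fy=5.5,interpolation=cv2.INTER_CUBIC)
cv2.imwrite("pics/b.png",b[:600])
c=cv2.resize(s[110:250,190:350],None,fx=4.2,fy=4.2,interpolation=cv2.INTER_CUBIC)
cv2.imwrite("pics/c.png",c)
E
```

```text
(no output)
```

View pics/a.png

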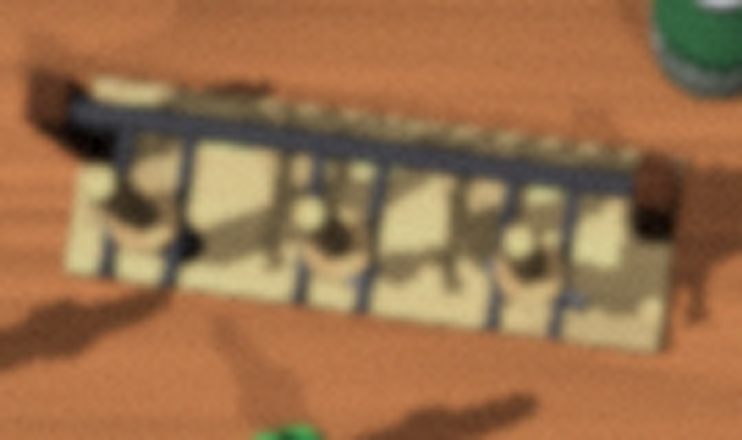

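View pics/b.png

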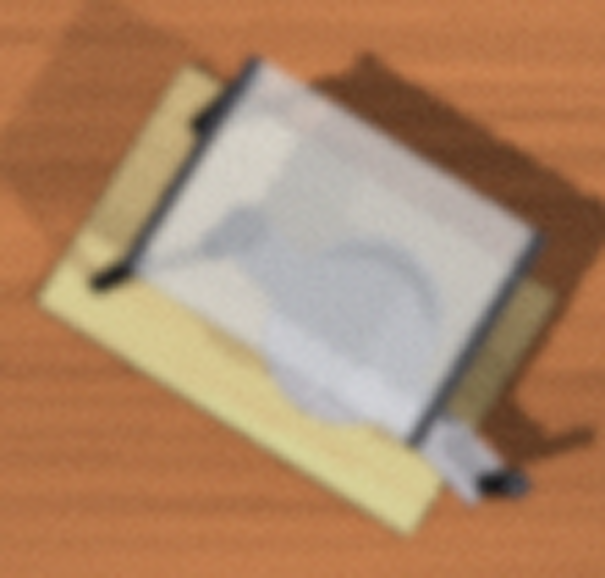

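View pics/c.png

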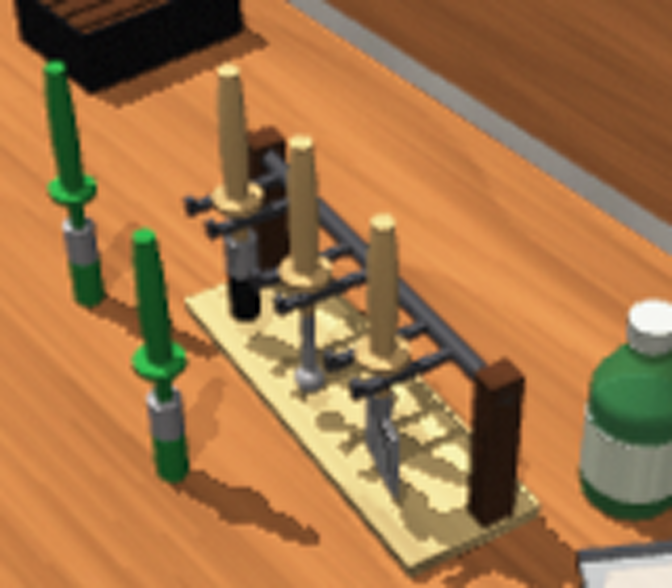

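Brush is in the left fork (rack y +80; black bristles), stirrer in the middle and spreader on the right. The hasp is shut with its knob at crop (512,482). Next I'll fit both poses.

```bash
cat > fit.py <<'E'
from h import *
from scipy.optimize import least_squares
def fit(obs,x0):
    P=np.array([o[0] for o in obs],float)
    def W(p): c,s=np.cos(p[2]),np.sin(p[2]); return np.c_[P[:,0]*c-P[:,1]*s+p[0],P[:,0]*s+P[:,1]*c+p[1],P[:,2]]
    def f(p): return np.concatenate([proj(o[2],w)[0]-o[1] for o,w in zip(obs,W(p))])
    r=least_squares(f,x0,loss="soft_l1",x_scale=[100,100,1]); return r.x,r.fun.reshape(-1,2)
def A(X,Y,ox,oy,k): return np.array([ox+(X+.5)/k-.5,oy+(Y+.5)/k-.5])
a=lambda X,Y:A(X,Y,140,125,5.5); b=lambda X,Y:A(X,Y,300,145,5.5); c=lambda X,Y:A(X,Y,190,110,4.2)
rack=[((-15,135,12),a(65,272),"top"),((-15,-135,12),a(661,352),"top"),
((0,80,205),a(102,182),"top"),((0,0,205),a(313,212),"top"),((0,-80,205),a(520,238),"top"),
((0,80,205),c(230,70),"side"),((0,0,205),c(302,142),"side"),((0,-80,205),c(383,220),"side"),((-15,-135,12),c(408,570),"side")]
st=[((120,65,15),b(38,298),"top"),((-80,65,15),b(408,536),"top"),((120,-65,15),b(190,62),"top"),((-80,-65,15),b(553,292),"top"),
((106,-50,160),b(258,58),"top"),((-34,-50,160),b(543,235),"top"),((-34,50,160),b(415,445),"top"),((-85,0,137),b(516,482),"top"),
((-34,50,160),(337,304),"side"),((-34,-50,160),(402,299),"side"),((106,50,160),(329,243),"side"),((106,-50,160),(381,239),"side"),((-80,65,15),(336,373),"side"),((-80,-65,15),(402,366),"side")]
for n,o,x0 in(("rack",rack,(620,170,-.2)),("station",st,(560,-180,.5))):
    x,r=fit(o,x0); print(n,x.round(3),np.degrees(x[2]).round(2)); print(r.round(1).tolist())
E
python3 fit.py
```

```text
rack [ 6.58200e+02  1.57493e+02 -1.36000e-01] -7.81
[[0.2, -1.0], [-0.0, -0.2], [-0.3, 0.2], [-0.3, 0.2], [0.2, 0.9], [-0.1, 0.1], [0.0, 0.1], [-0.1, 0.6], [0.7, -0.9]]
station [ 587.939 -224.113    0.984] 56.4
[[-0.9, -0.4], [-1.2, 1.0], [-0.0, -0.5], [0.5, 2.0], [-0.6, -1.4], [0.6, 1.8], [-0.7, 1.5], [9.6, -11.0], [6.6, 0.6], [2.7, 0.1], [-1.7, -3.9], [-0.6, -3.9], [-4.5, 0.4], [1.2, 0.1]]
```

```bash
cat >> fit.py <<'E'
print('---')
st2=[o for i,o in enumerate(st) if i!=7 and i<8]
x,r=fit(st2,(560,-180,.9)); print(x.round(3),np.degrees(x[2])); print(r.round(1).tolist())
S=R.from_euler('z',x[2]); o=np.array([x[0],x[1],0])
k=unproj("top",b(508,482),137); print("knob",k, S.inv().apply(k-o))
W=lambda p:S.apply(p)+o
for p in [(-34,50,160),(-34,-50,160),(106,50,160),(-80,65,15),(-85,0,137),(-80,-65,15)]: print(p,proj("side",W(p)),proj("top",W(p)))
E
python3 fit.py | sed '1,/---/d'; python3 - <<'E'
import cv2
s=cv2.imread("pics/side0.png")
cv2.imwrite("pics/d.png",cv2.resize(s[230:385,300:415],None,fx=3.8,fy=3.8,interpolation=cv2.INTER_CUBIC))
E
```

```text
[ 589.761 -225.199    1.006] 57.63627898917182
[[-0.6, 0.1], [0.1, 0.0], [-0.6, -0.7], [0.9, 0.4], [-1.1, -1.7], [0.9, 0.4], [0.4, 0.6]]
knob [ 516.2077765  -269.73474132  137.        ] [-76.98998021  38.28810562 137.        ]
(-34, 50, 160) [[345.51912295 304.93193653]] [[375.42737595 226.14803293]]
(-34, -50, 160) [[406.21175872 298.35014951]] [[399.20716284 187.70165261]]
(106, 50, 160) [[327.35718657 239.49912498]] [[321.28016217 191.68400965]]
(-80, 65, 15) [[333.76000299 373.92915063]] [[373.84803768 242.08271691]]
(-85, 0, 137) [[383.17960907 337.96689237]] [[403.87860495 219.6846766 ]]
(-80, -65, 15) [[405.03119524 365.03107629]] [[400.99278114 198.09741994]]
```

View pics/d.png

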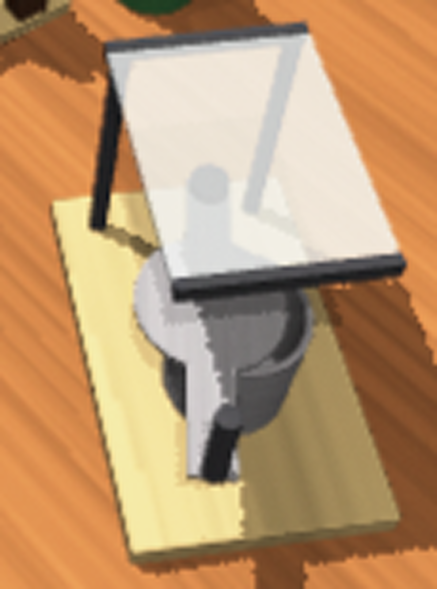

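Station ≈ (589.5, −225), yaw 57.6°; both views agree. The hasp is at about 0.26 rad, with the knob near (515, −270). Rack ≈ (658, 157.5), yaw −7.8°. I'll go to above the knob.

jog_arm([
  [0.05,[0.0492,0.03,0],3.6],
  [0.05,[0.0492,0.03,0],3.6],
  [0.05,[0.0492,0.03,0],3.6],
  [0.05,[0.0492,0.03,0],3.6],
  [0.05,[0.0492,0.03,0],3.6],
  [0.05,[0.0492,0.03,0],3.6],
  [0.05,[0.0492,0.03,0],3.6],
  [0.05,[0.0492,0.03,0],4.0],
])

```text
time: 1.15
position: [516.7, -269.5, 253.1]
orientation: [-2.926, -1.144, 0.0]
ft_force: [-0.4, -0.9, -0.6]
opening: 49.9
gripper_force: 0.0
```

jog_arm([
  [0.05,[-0.001,-0.001,-0.05],0],
  [0.05,[0,0,-0.05],0],
  [0.04,[0,0,-0.027],0],
  [0.02,[0,0,0],0],
  [0.02,[0,0,0],0],
  [0.02,[0,0,0],0],
])

```text
time: 1.9
position: [515.0, -272.2, 128.4]
orientation: [2.925, 1.14, 0.003]
ft_force: [-0.1, 0.6, -0.4]
opening: 20.1
gripper_force: 0.0
```

```bash
python3 - <<'E'
from h import *
s=robot.read_state();print(s['position'],s['ft_force'],s['opening'])
cv2.imwrite("pics/e.png",cv2.resize(np.hstack([robot.camera("side")[200:400,250:450],robot.camera("wrist")[::2,::2][5:205]])[:,:,::-1],None,fx=1.6,fy=1.6))
import math
piv=np.array([624.3,-170.1]);t=np.radians(57.6)
for f in np.linspace(.263,1.2,9):
    v=np.array([-150*math.cos(f),150*math.sin(f)]);print(round(f,2),(piv+[v[0]*math.cos(t)-v[1]*math.sin(t),v[0]*math.sin(t)+v[1]*math.cos(t)]).round(1))
E
```

```text
[ 515.00823718 -272.23611433  128.37570103] [-0.1273122   0.63433059 -0.42926535] 20.067309535624833
0.26 [ 513.8 -271.5]
0.38 [ 502.7 -257.9]
0.5 [ 493.2 -243.1]
0.61 [ 485.6 -227.3]
0.73 [ 479.9 -210.7]
0.85 [ 476.1 -193.5]
0.97 [ 474.4 -176. ]
1.08 [ 474.8 -158.5]
1.2 [ 477.1 -141.1]
```

View pics/e.png

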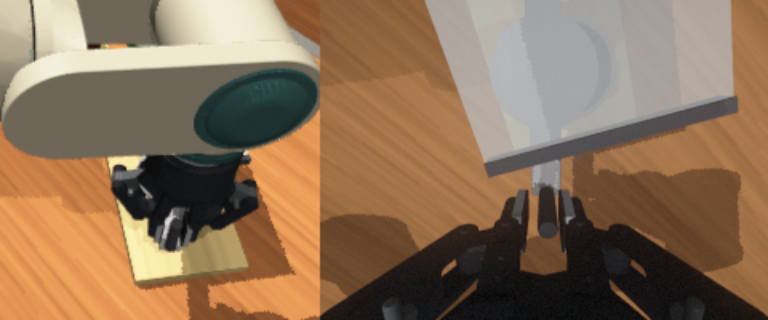

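The knob is centred between the fingers, so I'll swing it.

jog_arm([
  [0.02,[-0.0115,0.0135,0],-6.7],
  [0.02,[-0.0095,0.0148,0],-6.7],
  [0.02,[-0.0076,0.0158,0],-6.7],
  [0.02,[-0.0057,0.0166,0],-6.7],
  [0.02,[-0.0038,0.0172,0],-6.7],
  [0.02,[-0.0017,0.0175,0],-6.7],
  [0.02,[0.0004,0.0175,0],-6.7],
  [0.02,[0.0025,0.0182,0],-6.7],
])

```text
time: 3.0
position: [477.6, -140.4, 127.1]
orientation: [3.126, -0.308, 0.002]
ft_force: [0.0, -0.8, -0.6]
opening: 20.4
gripper_force: 0.3
```

jog_arm([
  [0.02,[0.0005,0.002,0],0],
  [0.04,[0,0,0],0],
  [0.04,[0,0,0.02],0],
  [0.06,[0,0,0.05],0],
  [0.06,[0,0,0.06],0],
])

```text
time: 3.62
position: [477.2, -139.2, 256.9]
orientation: [-3.127, 0.3, 0.004]
ft_force: [1.3, -0.9, 0.3]
opening: 60.2
gripper_force: 0.0
```

```bash
python3 - <<'E'
from h import *
s=robot.read_state();print(s['position'],s['orientation'],s['ft_force'],s['opening'],s['joint_pos'])
cv2.imwrite("pics/w2.png",robot.camera("wrist")[:,:,::-1])
import math
t=math.radians(-7.81);c,sn=math.cos(t),math.sin(t)
W=lambda x,y:(658.2+x*c-y*sn,157.5+x*sn+y*c)
for p in [(0,80),(-45,80),(0,0),(34,128),(45,128),(-15,135)]:print(p,W(*p), "reach",math.hypot(*W(*p)))
# station
t=math.radians(57.6);c,sn=math.cos(t),math.sin(t)
for x in(-130,-100,-80,-60): print(x,589.5+x*c,-225+x*sn)
# green lookalike positions
for uv in((130,190),(197,211),(118,184),(193,207)):
  print(uv,unproj("top",uv,0),unproj("top",uv,190))
print(unproj("top",(264,293),55))
E
```

```text
[ 477.17940293 -139.19168017  256.93404063] [-3.12689752  0.29981578  0.00367625] [ 1.26298201 -0.89104188  0.29150103] 60.164526655974704 [-3.57986723e-01 -2.62706181e-02  1.47273837e+00 -2.69086578e-04
  1.69747680e+00  1.40395713e+00]
(0, 80) (669.0710790788074, 236.75793108366074) reach 709.7255996444649
(-45, 80) (624.4884928442483, 242.8729130654899) reach 670.0545721027488
(0, 0) (658.2, 157.5) reach 676.7817151785353
(34, 128) (709.2783472366477, 279.692481125364) reach 762.4327234955309
(45, 128) (720.1763127606511, 278.197707752028) reach 772.0413758730874
(-15, 135) (661.6840838673012, 293.2860860309539) reach 723.769683741082
-130 519.8425166527304 -334.76263031526196
-100 535.9173205021003 -309.4327925502015
-80 546.6338564016803 -292.5462340401612
-60 557.3503923012602 -275.6596755301209
(130, 190) [620.51500032 348.71249065   0.        ] [603.40260078 296.7491031  190.        ]
(197, 211) [568.66743633 182.03566363   0.        ] [559.82934994 156.67210364 190.        ]
(118, 184) [635.37922808 378.61812496   0.        ] [615.89465779 321.88212007 190.        ]
(193, 207) [578.63050041 192.08559453   0.        ] [568.20241623 165.11817374 190.        ]
[372.35270149  14.6841554   55.        ]
```

Hasp is swung open to about 1.2 rad. The jog keeps the tool vertical, so I'll make the lean by pivoting the brush in the pads about the closing line, with its neck against a fork prong. That means closing along rack x and moving along rack +y. I'll go there now, turning the wrist so that both ends of the later turn are within range.

jog_arm([
  [0.06,[0.0,0.047,0.01],10.5],
  [0.06,[0.024,0.047,0],10.5],
  [0.06,[0.028,0.047,0],10.5],
  [0.06,[0.028,0.047,0],10.5],
  [0.06,[0.028,0.047,0],10.5],
  [0.06,[0.028,0.047,0],10.5],
  [0.06,[0.028,0.047,0],10.5],
  [0.06,[0.028,0.047,0],10.5],
])

```text
time: 4.68
position: [671.0, 238.0, 266.1]
orientation: [2.519, 1.877, 0.001]
ft_force: [0.8, -0.4, 0.2]
opening: 60.0
gripper_force: 0.0
```

jog_arm([
  [0.05,[0,0,0],10.5],
  [0.05,[0,0,0],10.5],
  [0.05,[0,0,0],10.5],
  [0.05,[0,0,0],10.5],
  [0.05,[0,0,0],10.5],
  [0.05,[0,0,0],10.5],
  [0.05,[0,0,0],10.5],
  [0.05,[0,0,0],10.5],
])

```text
time: 5.68
position: [670.4, 236.5, 265.9]
orientation: [-0.616, -3.081, 0.0]
ft_force: [0.6, 0.7, 0.9]
opening: 50.1
gripper_force: 0.0
```

jog_arm([
  [0.05,[0,0,0],10.5],
  [0.05,[0,0,0],10.5],
  [0.05,[0,0,0],10.5],
  [0.05,[0,0,0],10.5],
  [0.05,[0,0,0],10.5],
  [0.05,[0,0,0],10.5],
  [0.05,[0,0,0],10.5],
  [0.05,[0,0,0],10.5],
])

```text
time: 6.68
position: [670.4, 236.5, 265.9]
orientation: [1.604, -2.701, -0.0]
ft_force: [1.3, -0.4, -0.8]
opening: 50.4
gripper_force: 0.0
```

```bash
cat >> h.py <<'E'
def st():
    s=robot.read_state(); x=R.from_rotvec(s["orientation"]).as_matrix()[:,0]
    print("t",s["time"],"p",s["position"].round(1),"yaw",np.degrees(np.arctan2(x[1],x[0])).round(1),"F",s["ft_force"].round(1),"M",s["moment"].round(2),"op",round(s["opening"],1),"g",round(s["gripper_force"],1),"q",s["joint_pos"].round(2)); return s
E
python3 -c "
from h import *
st()"
```

```text
t 6.675 p [670.4 236.5 265.9] yaw -118.6 F [ 1.3 -0.4 -0.8] M [ 0.02 -0.   -0.01] op 50.4 g 0.0 q [ 0.29  0.61  0.69 -0.    1.84 -2.36]
```

jog_arm([
  [0.05,[-0.001,0,0],10.4],
  [0.05,[0,0,0],10.4],
  [0.05,[0,0,-0.045],0],
  [0.05,[0,0,-0.045],0],
  [0.05,[0,0,-0.003],0],
])

```text
time: 7.3
position: [667.5, 236.1, 168.1]
orientation: [2.052, -2.368, -0.006]
ft_force: [-0.3, 0.5, -0.6]
opening: 50.2
gripper_force: 0.0
```

```bash
python3 - <<'E'
from h import *
st()
w=robot.camera("wrist");s=robot.camera("side")[100:240,170:350]
s=cv2.resize(s,(540,420))
cv2.imwrite("pics/g.png",cv2.resize(np.hstack([w,s]),(800,305))[:,:,::-1])
E
```

```text
t 7.3 p [667.5 236.1 168.1] yaw -98.2 F [-0.3  0.5 -0.6] M [-0.05 -0.01  0.01] op 50.2 g 0.0 q [ 0.29  0.62  0.87 -0.    1.66 -2.71]
```

View pics/g.png

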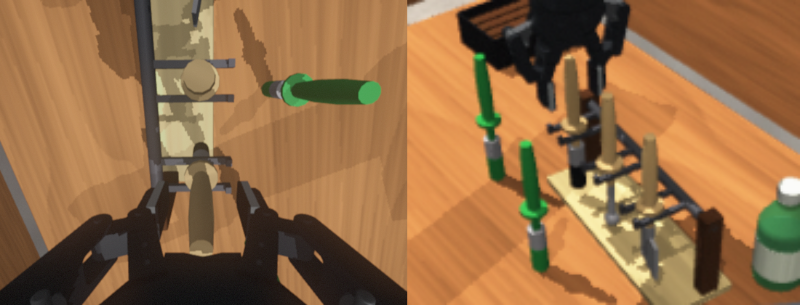

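The handle stands centred between the open fingers. I'll close.

jog_arm([
  [0.03,[0,0,0],0],
  [0.0,[0,0,0],0],
  [0.0,[0,0,0],0],
  [0.0,[0,0,0],0],
  [0.0,[0,0,0],0],
])

```text
time: 8.02
position: [669.5, 237.6, 176.0]
orientation: [-2.055, 2.372, -0.002]
ft_force: [-1.6, 0.0, 5.8]
opening: 14.7
gripper_force: 58.8
```

```bash
python3 -c "
from h import *
st()"
```

```text
t 8.025 p [669.5 237.6 176. ] yaw -98.2 F [-1.6  0.   5.8] M [-0.07  0.25 -0.01] op 14.7 g 58.8 q [ 0.29  0.62  0.86  0.    1.66 -2.71]
```

jog_arm([
  [0.0,[0,0,0.006],0],
  [0.0,[0.0007,0.005,0],0],
  [0.0,[0.0007,0.005,0],0],
  [0.0,[0.0007,0.005,0],0],
])

```text
time: 8.52
position: [671.0, 250.6, 179.4]
orientation: [2.052, -2.374, 0.004]
ft_force: [-3.7, -8.6, 2.4]
opening: 14.9
gripper_force: 59.0
```

```bash
python3 -c "
from h import *
st()"
```

```text
t 8.525 p [671.  250.6 179.4] yaw -98.3 F [-3.7 -8.6  2.4] M [-1.92  0.52  0.  ] op 14.9 g 59.0 q [ 0.31  0.64  0.82 -0.    1.68 -2.69]
```

jog_arm([
  [0.0,[0.0007,0.005,-0.0006],0],
  [0.0,[0.0007,0.005,-0.001],0],
  [0.0,[0.0007,0.005,-0.0014],0],
  [0.0,[0.0007,0.005,-0.0019],0],
  [0.0,[0.0007,0.005,-0.0023],0],
  [0.0,[0,0,0],0],
])

```text
time: 9.28
position: [674.8, 276.6, 172.8]
orientation: [2.055, -2.375, 0.003]
ft_force: [-1.1, -5.1, 5.2]
opening: 14.4
gripper_force: 58.8
```

```bash
python3 - <<'E'
from h import *
st()
w=robot.camera("wrist");s=robot.camera("side");t=robot.camera("top")
for n,i in(("w3",w),("s3",s),("t3",t)): cv2.imwrite(f"pics/{n}.png",i[:,:,::-1])
s=cv2.resize(s[100:240,170:350],(540,420),interpolation=cv2.INTER_CUBIC)
cv2.imwrite("pics/g3.png",cv2.resize(np.hstack([w,s]),(800,305))[:,:,::-1])
E
```

```text
t 9.275 p [674.8 276.6 172.8] yaw -98.3 F [-1.1 -5.1  5.2] M [-1.13  0.33 -0.02] op 14.4 g 58.8 q [ 0.34  0.68  0.77 -0.    1.69 -2.66]
```

View pics/g3.png

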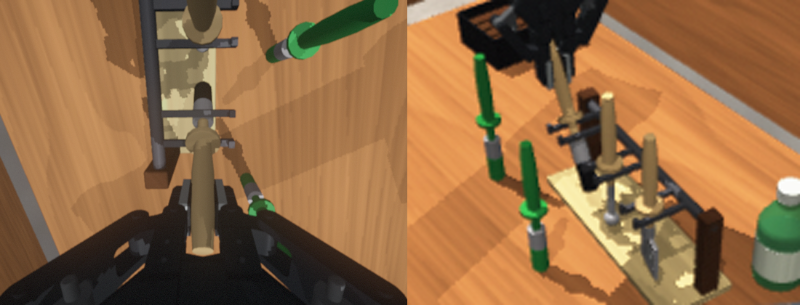

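```bash
python3 - <<'E'
from h import *
w=cv2.imread("pics/w3.png")
print([(r,*w[r,276:284].mean(0).astype(int)[::-1]) for r in range(96,215,3)])
print([(r,*w[r,276:284].mean(0).astype(int)[::-1]) for r in range(325,360,3)])
E
```

```text
[(96, np.int64(173), np.int64(159), np.int64(119)), (99, np.int64(187), np.int64(174), np.int64(132)), (102, np.int64(181), np.int64(167), np.int64(126)), (105, np.int64(180), np.int64(167), np.int64(125)), (108, np.int64(183), np.int64(169), np.int64(128)), (111, np.int64(166), np.int64(153), np.int64(115)), (114, np.int64(47), np.int64(39), np.int64(31)), (117, np.int64(48), np.int64(40), np.int64(31)), (120, np.int64(48), np.int64(39), np.int64(29)), (123, np.int64(49), np.int64(40), np.int64(31)), (126, np.int64(48), np.int64(40), np.int64(30)), (129, np.int64(51), np.int64(42), np.int64(33)), (132, np.int64(51), np.int64(41), np.int64(32)), (135, np.int64(91), np.int64(87), np.int64(85)), (138, np.int64(108), np.int64(104), np.int64(104)), (141, np.int64(108), np.int64(104), np.int64(104)), (144, np.int64(109), np.int64(105), np.int64(104)), (147, np.int64(109), np.int64(104), np.int64(104)), (150, np.int64(93), np.int64(89), np.int64(87)), (153, np.int64(91), np.int64(87), np.int64(86)), (156, np.int64(89), np.int64(86), np.int64(85)), (159, np.int64(76), np.int64(71), np.int64
[... 831 characters left out ...]
t64(114), np.int64(96), np.int64(68)), (213, np.int64(113), np.int64(95), np.int64(67))]
[(325, np.int64(126), np.int64(107), np.int64(76)), (328, np.int64(127), np.int64(107), np.int64(76)), (331, np.int64(126), np.int64(106), np.int64(75)), (334, np.int64(126), np.int64(107), np.int64(76)), (337, np.int64(124), np.int64(104), np.int64(74)), (340, np.int64(157), np.int64(134), np.int64(96)), (343, np.int64(196), np.int64(172), np.int64(128)), (346, np.int64(194), np.int64(170), np.int64(126)), (349, np.int64(186), np.int64(161), np.int64(118)), (352, np.int64(144), np.int64(102), np.int64(65)), (355, np.int64(29), np.int64(25), np.int64(22)), (358, np.int64(28), np.int64(25), np.int64(21))]
```

```bash
cat > lean.py <<'E'
from h import *
from scipy.optimize import least_squares
def lean(obs):
    i=robot.camera_info("wrist");K=i["mtx"];T=np.linalg.inv(i["hand_eye"])
    def f(p):
        th,g,d=p;o=[]
        for a,r,row in obs:
            P=np.array([d+(g-a)*np.sin(th)+r*np.cos(th),0,3+(g-a)*np.cos(th)-r*np.sin(th),1])
            q=K@(T@P)[:3];o.append(q[1]/q[2]-row)
        return np.array(o+[(p[2])/3])
    r=least_squares(f,[.5,140,0],loss="soft_l1",x_scale=[.1,10,3]);print("lean",np.degrees(r.x[0]).round(1),"g,d",r.x[1:].round(1),r.fun.round(1))
if __name__=="__main__":
    lean([(0,10,112.5),(36,10,134),(85,15,161.5),(175,7.5,339),(175,-7.5,352.5)])
    lean([(0,10,112.5),(36,10,134),(175,7.5,339)])
E
python3 lean.py
```

```text
lean 26.5 g,d [136.7   9.3] [-1.5  0.2  8.9 -1.4  0.7  3.1]
lean 28.7 g,d [143.2   1.5] [-1.   2.1 -0.1  0.5]
```

jog_arm([
  [0.0,[0.0003,0.0025,-0.0014],0],
  [0.0,[0.0003,0.0025,-0.0015],0],
  [0.0,[0,0,0],0],
])

```text
time: 9.8
position: [675.4, 281.6, 170.1]
orientation: [2.055, -2.375, 0.003]
ft_force: [-1.6, -4.5, 5.6]
opening: 14.9
gripper_force: 58.4
```

```bash
python3 - <<'E'
from h import *
from lean import lean
st()
w=robot.camera("wrist");cv2.imwrite("pics/w4.png",w[:,:,::-1])
l=w[:,274:286].astype(float).mean((1,2)); d=np.abs(np.convolve(l,[1,1,0,-1,-1],'same'))
print([(r,int(d[r])) for r in range(90,370) if d[r]>25 and d[r]==d[r-2:r+3].max()])
s=cv2.imread("pics/w3.png");l=s[:,274:286].astype(float).mean((1,2)); d=np.abs(np.convolve(l,[1,1,0,-1,-1],'same'))
print([(r,int(d[r])) for r in range(90,370) if d[r]>25 and d[r]==d[r-2:r+3].max()])
E
```

```text
t 9.8 p [675.4 281.6 170.1] yaw -98.3 F [-1.6 -4.5  5.6] M [-1.22  0.2  -0.01] op 14.9 g 58.4 q [ 0.35  0.69  0.76 -0.    1.68 -2.65]
[(98, 173), (124, 115), (142, 73), (154, 37), (343, 91), (352, 199)]
[(95, 33), (112, 194), (135, 108), (150, 50), (158, 27), (162, 41), (340, 109), (352, 198)]
```

```bash
python3 - <<'E'
from lean import lean
lean([(0,10,112),(36,10,135),(61,10,150),(175,7,340)])
lean([(0,10,98),(36,10,124),(61,10,142),(175,7,343)])
lean([(0,10,98),(36,10,124),(85,15,154),(175,7,343)])
E
```

```text
lean 27.5 g,d [139.    6.1] [-0.9  0.   5.5 -0.2  2. ]
lean 31.7 g,d [137.6   8.4] [-0.7 -0.   4.7 -0.2  2.8]
lean 25.4 g,d [120.1  27.3] [ 0.4 -3.3  1.5 -0.1  9.1]
```

Lean is about 32° and held. With the upturned prong ends, the brush leaves the fork best when leaning along the fork. I'll turn it −90° about the neck inside the fork, then pull it out along rack −x.

```bash
python3 - <<'E'
import numpy as np
c,s=np.cos(np.radians(-7.81)),np.sin(np.radians(-7.81))
P=[]
for k in range(10):
    a=np.radians(10*k);f=k/9
    x=-14*f+42.4*np.sin(a); y=3*(1-f)+42.4*np.cos(a)
    P.append((x*c-y*s,x*s+y*c))
P=np.array(P);print(np.diff(P,axis=0).round(1).tolist())
E
```

```text
[[5.6, -1.8], [5.2, -3.0], [4.6, -4.1], [3.8, -5.1], [2.9, -6.0], [1.8, -6.7], [0.6, -7.2], [-0.7, -7.5], [-1.9, -7.5]]
```

jog_arm([
  [0.0,[-0.0004,-0.003,0.0015],0],
  [0.0,[0.0056,-0.0018,0],-10],
  [0.0,[0.0052,-0.003,0],-10],
  [0.0,[0.0046,-0.0041,0],-10],
  [0.0,[0.0038,-0.0051,0],-10],
])

```text
time: 10.48
position: [694.2, 267.6, 172.9]
orientation: [-1.114, 2.932, 0.004]
ft_force: [-0.0, 5.3, 7.0]
opening: 14.6
gripper_force: 59.5
```

```bash
python3 -c "
from h import *
st()"
```

```text
t 10.475 p [694.2 267.6 172.9] yaw -138.4 F [-0.   5.3  7. ] M [ 0.92 -0.01 -0.08] op 14.6 g 59.5 q [ 0.32  0.73  0.7   0.    1.7  -1.98]
```

jog_arm([
  [0.0,[0.0034,-0.003,0.001],-10],
  [0.0,[0.0018,-0.0067,0.001],-10],
  [0.0,[0.0006,-0.0072,0],-10],
  [0.0,[-0.0007,-0.0075,0],-10],
  [0.0,[-0.0019,-0.0075,0],-10],
  [0.0,[0,0,0],0],
])

```text
time: 11.22
position: [696.8, 233.5, 172.1]
orientation: [-0.222, -3.133, -0.001]
ft_force: [-0.2, 0.8, -0.7]
opening: 14.6
gripper_force: 58.5
```

```bash
python3 - <<'E'
from h import *
from lean import lean
st()
w=robot.camera("wrist");cv2.imwrite("pics/w5.png",w[:,:,::-1])
l=w[:,274:286].astype(float).mean((1,2)); d=np.abs(np.convolve(l,[1,1,0,-1,-1],'same'))
print([(r,int(d[r])) for r in range(60,370) if d[r]>25 and d[r]==d[r-2:r+3].max()])
E
```

```text
t 11.225 p [696.8 233.5 172.1] yaw 171.9 F [-0.2  0.8 -0.7] M [ 0.07 -0.04  0.05] op 14.6 g 58.5 q [ 0.27  0.71  0.74  0.    1.69 -1.16]
[(103, 146), (127, 147), (157, 31), (274, 64), (342, 25), (353, 160)]
```

jog_arm([
  [0.0,[-0.006,0.0008,0],0],
  [0.0,[-0.006,0.0008,0.001],0],
  [0.0,[-0.006,0.0008,0.005],0],
  [0.0,[-0.007,0.001,0.007],0],
  [0.0,[-0.01,0.0014,0.01],0],
  [0.0,[-0.02,0.0027,0.02],0],
  [0.0,[-0.03,0.0041,0.04],0],
  [0.0,[0,0,0],0],
])

```text
time: 12.28
position: [611.5, 246.2, 262.3]
orientation: [0.222, 3.125, 0.006]
ft_force: [-0.1, 0.3, -0.5]
opening: 14.9
gripper_force: 58.6
```

```bash
python3 - <<'E'
from h import *
from lean import lean
st()
w=robot.camera("wrist");cv2.imwrite("pics/w6.png",w[:,:,::-1]);cv2.imwrite("pics/s6.png",robot.camera("side")[:,:,::-1])
l=w[:,274:286].astype(float).mean((1,2)); d=np.abs(np.convolve(l,[1,1,0,-1,-1],'same'))
print([(r,int(d[r])) for r in range(60,370) if d[r]>25 and d[r]==d[r-2:r+3].max()])
lean([(0,10,103),(36,10,127),(175,7,342),(175,-7,353)])
lean([(0,10,103),(36,10,127),(175,7,342)])
E
```

```text
t 12.275 p [611.5 246.2 262.3] yaw 171.9 F [-0.1  0.3 -0.5] M [-0.   -0.07 -0.06] op 14.9 g 58.6 q [ 0.33  0.43  0.94  0.    1.76 -1.1 ]
[(103, 125), (128, 146), (276, 66), (353, 148)]
lean 31.5 g,d [141.8   3.9] [-0.7  1.8  0.3 -0.5  1.3]
lean 32.2 g,d [143.9   1.6] [-1.   2.  -0.1  0.5]
```

The brush is out of the fork cleanly, leaning about 32°. Moving to the station's front side at height.

jog_arm([
  [0.0,[-0.02,-0.02,0.03],0],
  [0.0,[-0.02,-0.04,0.028],-9.5],
  [0.0,[-0.01,-0.05,0],-9.5],
  [0.0,[-0.01,-0.05,0],-9.5],
  [0.0,[-0.005,-0.05,0],-9.5],
  [0.0,[0,-0.05,0],-9.5],
  [0.0,[0,-0.05,0],-9.5],
  [0.0,[0,-0.05,0],-9.5],
])

```text
time: 13.38
position: [546.7, -116.9, 312.1]
orientation: [-1.912, -2.49, 0.002]
ft_force: [0.1, 0.1, -0.6]
opening: 14.8
gripper_force: 58.7
```

jog_arm([
  [0.0,[0,-0.05,0],-9.5],
  [0.0,[0,-0.05,0],-9.5],
  [0.0,[0,-0.05,0],-9.5],
  [0.0,[-0.005,-0.05,0],-9.5],
  [0.0,[-0.01,-0.0175,0],-9.8],
  [0.0,[-0.0095,0,0],0],
  [0.0,[0,0,0],0],
])

```text
time: 14.25
position: [522.2, -331.8, 313.3]
orientation: [-2.751, -1.515, 0.0]
ft_force: [0.8, 0.1, -0.5]
opening: 14.8
gripper_force: 58.7
```

```bash
python3 - <<'E'
from h import *
from lean import lean
s=st()
w=robot.camera("wrist");cv2.imwrite("pics/w7.png",w[:,:,::-1])
sd=robot.camera("side");cv2.imwrite("pics/s7.png",sd[:,:,::-1]);tp=robot.camera("top");cv2.imwrite("pics/t7.png",tp[:,:,::-1])
l=w[:,274:286].astype(float).mean((1,2)); d=np.abs(np.convolve(l,[1,1,0,-1,-1],'same'))
print([(r,int(d[r])) for r in range(60,370) if d[r]>25 and d[r]==d[r-2:r+3].max()])
o=np.array([589.5,-225,0]);S=R.from_euler('z',57.6,degrees=True)
print("tcp in station",S.inv().apply(s['position']-o))
for p in [(-34,50,160),(-34,-50,160),(106,50,160),(0,30,80),(0,-30,80),(-80,65,15)]:print(p,proj("wrist",S.apply(p)+o,s))
w2=np.hstack([w,cv2.resize(sd[120:400,220:420],(300,420))]);cv2.imwrite("pics/h7.png",cv2.resize(w2,(800,391))[:,:,::-1])
E
```

```text
t 14.25 p [ 522.2 -331.8  313.3] yaw 57.7 F [ 0.8  0.1 -0.5] M [-0.01 -0.01  0.01] op 14.8 g 58.7 q [-0.63  0.32  0.98  0.    1.84 -0.06]
[(92, 171), (100, 74), (103, 124), (128, 151), (187, 25), (286, 65), (342, 31), (353, 159)]
tcp in station [-126.23562319   -0.44390859  313.33046962]
(-34, 50, 160) [[222.30552948  98.27337205]]
(-34, -50, 160) [[335.17050453  98.38379267]]
(106, 50, 160) [[ 211.74855197 -102.35504845]]
(0, 30, 80) [[251.87969698  70.39165259]]
(0, -30, 80) [[305.67104726  70.44135038]]
(-80, 65, 15) [[232.64098563 139.5920699 ]]
```

View pics/h7.png

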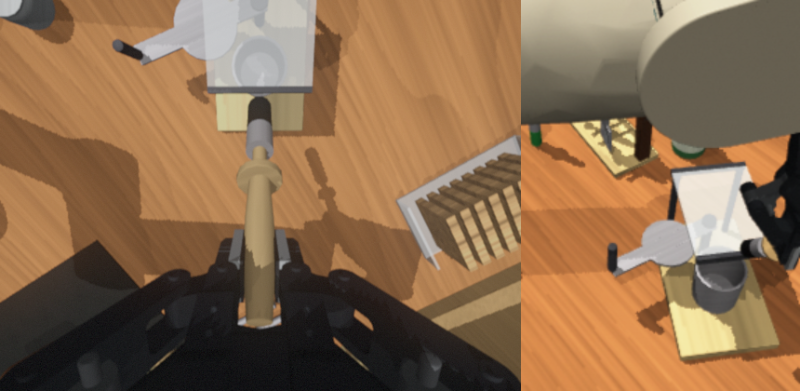

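The guard's front edge, the clear mouth and the brush line up with the predictions to about 1 px. I'll descend and insert along the brush axis.

jog_arm([
  [0.0,[0,0.0004,-0.028],0],
  [0.0,[0,0,-0.028],0],
  [0.0,[0.0085,0.0134,-0.0254],0],
  [0.0,[0.0057,0.0089,-0.017],0],
  [0.0,[0.0057,0.0089,-0.017],0],
  [0.0,[0.0057,0.0089,-0.017],0],
  [0,[0,0,0],0],
])

```text
time: 15.28
position: [548.1, -290.9, 179.6]
orientation: [-2.751, -1.512, 0.002]
ft_force: [-0.6, -0.2, -0.5]
opening: 14.6
gripper_force: 58.7
```

```bash
python3 -c "
from h import *
s=st()
o=np.array([589.5,-225,0]);S=R.from_euler('z',57.6,degrees=True)
print(S.inv().apply(s['position']-o))"
```

```text
t 15.275 p [ 548.1 -290.9  179.6] yaw 57.6 F [-0.6 -0.2 -0.5] M [-0.05  0.01 -0.02] op 14.6 g 58.7 q [-0.55  0.35  1.2  -0.    1.59  0.02]
[-77.83842955  -0.33719723 179.57966389]
```

jog_arm([
  [0.0,[0.0027,0.0044,-0.008],0],
  [0.0,[0.0027,0.0042,-0.008],0],
  [0.0,[0.0027,0.0042,-0.007],0],
  [0.0,[0,0,0],0],
  [0.0,[0,0,0],0],
  [0,[0,0,0],0],
])

```text
time: 16.02
position: [556.3, -279.4, 158.8]
orientation: [2.754, 1.51, 0.001]
ft_force: [0.1, -0.3, 1.1]
opening: 14.6
gripper_force: 58.7
```

```bash
python3 - <<'E'
from h import *
s=st()
o=np.array([589.5,-225,0]);S=R.from_euler('z',57.6,degrees=True)
print(S.inv().apply(s['position']-o))
w=robot.camera("wrist");cv2.imwrite("pics/w8.png",w[:,:,::-1])
cv2.imwrite("pics/s8.png",robot.camera("side")[:,:,::-1])
l=w[:,274:286].astype(float).mean((1,2)); d=np.abs(np.convolve(l,[1,1,0,-1,-1],'same'))
print([(r,int(d[r])) for r in range(60,370) if d[r]>25 and d[r]==d[r-2:r+3].max()])
E
```

```text
t 16.025 p [ 556.3 -279.4  158.8] yaw 57.5 F [ 0.1 -0.3  1.1] M [-0.05  0.02  0.03] op 14.6 g 58.7 q [-0.52  0.37  1.22 -0.    1.55  0.04]
[-63.6739011   -1.1124506  158.77511211]
[(215, 136), (229, 80), (285, 39), (342, 27), (352, 105)]
```

jog_arm([
  [0.0,[0.0009,0.0016,-0.002],0],
  [0.0,[0.0007,0.0012,-0.002],0],
  [0,[0,0,0],0],
  [0,[0,0,0],0],
])

```text
time: 16.62
position: [557.7, -276.4, 154.1]
orientation: [-2.754, -1.511, 0.0]
ft_force: [-1.3, -0.5, -1.5]
opening: 14.3
gripper_force: 58.8
```

jog_arm([
  [0.0,[-0.006,-0.0092,0.017],0],
  [0.0,[-0.006,-0.0092,0.017],0],
  [0.0,[-0.0085,-0.0131,0.0245],0],
  [0.0,[-0.0085,-0.0131,0.0245],0],
  [0.0,[-0.0067,-0.0105,0.019],0],
  [0.0,[0,0,0.03],0],
  [0.0,[0,0,0.03],0],
  [0.0,[0.005,0.0175,0],9.5],
])

```text
time: 17.62
position: [527.0, -315.3, 320.6]
orientation: [2.613, 1.733, 0.004]
ft_force: [-0.0, 0.3, -0.7]
opening: 14.4
gripper_force: 58.7
```

jog_arm([
  [0.0,[0.01,0.05,0],9.5],
  [0.0,[0.005,0.05,0],9.5],
  [0.0,[0,0.05,0],9.5],
  [0.0,[0,0.05,0],9.5],
  [0.0,[0,0.05,0],9.5],
  [0.0,[0,0.05,0],9.5],
  [0.0,[0,0.05,0],9.5],
  [0.0,[0,0.05,0],9.5],
])

```text
time: 18.62
position: [541.9, 87.3, 317.4]
orientation: [0.989, 2.981, 0.001]
ft_force: [0.7, 0.3, -1.2]
opening: 14.4
gripper_force: 58.7
```

```bash
python3 -c "
from h import *
s=st()"
```

```text
t 18.625 p [541.9  87.3 317.4] yaw 143.3 F [ 0.7  0.3 -1.2] M [-0.   -0.05 -0.02] op 14.4 g 58.7 q [ 0.09  0.11  1.21  0.    1.82 -0.84]
```

jog_arm([
  [0.0,[0.01,0.05,0],9.5],
  [0.0,[0.02,0.05,0],9.5],
  [0.0,[0.02,0.04,0],9.6],
  [0.0,[0.0196,0.0189,-0.02],0],
  [0.0,[0,0,-0.035],0],
  [0,[0,0,0],0],
])

```text
time: 19.38
position: [611.0, 244.5, 258.2]
orientation: [-0.23, -3.127, 0.004]
ft_force: [-0.2, -1.1, -0.9]
opening: 14.8
gripper_force: 58.7
```

```bash
python3 -c "
from h import *
s=st()"
```

```text
t 19.375 p [611.  244.5 258.2] yaw 171.6 F [-0.2 -1.1 -0.9] M [ 0.01 -0.02  0.  ] op 14.8 g 58.7 q [ 0.32  0.44  0.93  0.    1.77 -1.1 ]
```

jog_arm([
  [0.0,[0.03,-0.0036,-0.037],0.2],
  [0.0,[0.02,-0.0024,-0.022],0],
  [0.0,[0.0108,-0.0014,-0.011],0],
  [0,[0,0,0],0],
  [0,[0,0,0],0],
])

```text
time: 20.0
position: [672.6, 237.8, 193.7]
orientation: [0.224, 3.131, 0.002]
ft_force: [-0.7, 1.0, -0.6]
opening: 14.6
gripper_force: 58.7
```

```bash
python3 - <<'E'
from h import *
from lean import lean
s=st();w=robot.camera("wrist");s=st()
cv2.imwrite("pics/w9.png",w[:,:,::-1])
l=w[:,274:286].astype(float).mean((1,2)); d=np.abs(np.convolve(l,[1,1,0,-1,-1],'same'))
print([(r,int(d[r])) for r in range(60,370) if d[r]>25 and d[r]==d[r-2:r+3].max()])
E
```

```text
t 20.0 p [672.6 237.8 193.7] yaw 171.8 F [-0.7  1.  -0.6] M [ 0.01 -0.04  0.03] op 14.6 g 58.7 q [ 0.29  0.62  0.82  0.    1.7  -1.14]
t 20.05 p [672.6 237.9 193.7] yaw 171.8 F [-0.  -0.7 -0.4] M [-0.03 -0.07 -0.06] op 14.6 g 58.7 q [ 0.29  0.62  0.82  0.    1.7  -1.14]
[(85, 26), (104, 145), (128, 152), (269, 27), (277, 64), (342, 25), (353, 151)]
```

jog_arm([
  [0.0,[-0.0008,-0.0006,-0.0085],0],
  [0.0,[0,0,0],0],
  [0.0,[0.007,-0.001,-0.007],0],
  [0.0,[0.006,-0.0008,-0.005],0],
  [0.0,[0.006,-0.0008,-0.001],0],
  [0.0,[0.006,-0.0008,0],0],
  [0,[0,0,0],0],
])

```text
time: 20.92
position: [698.1, 233.3, 170.7]
orientation: [0.226, 3.13, 0.001]
ft_force: [2.4, -0.7, 3.9]
opening: 14.7
gripper_force: 59.3
```

```bash
python3 - <<'E'
from h import *
from lean import lean
s=st();w=robot.camera("wrist")
cv2.imwrite("pics/w10.png",w[:,:,::-1])
l=w[:,274:286].astype(float).mean((1,2)); d=np.abs(np.convolve(l,[1,1,0,-1,-1],'same'))
print([(r,int(d[r])) for r in range(60,370) if d[r]>25 and d[r]==d[r-2:r+3].max()])
a=cv2.imread("pics/w5.png")[:,:,::-1]; print(np.abs(a[60:260].astype(int)-w[60:260]).mean())
E
```

```text
t 20.925 p [698.1 233.3 170.7] yaw 171.8 F [ 2.4 -0.7  3.9] M [-0.05 -0.51 -0.02] op 14.7 g 59.3 q [ 0.27  0.71  0.75 -0.    1.69 -1.15]
[(104, 149), (128, 154), (156, 29), (161, 31), (176, 25), (276, 70), (342, 26), (353, 162)]
5.2632529761904765
```

jog_arm([
  [0.0,[-0.001,0,0.0015],0],
  [0.0,[0.0019,0.0075,0],10],
  [0.0,[0.0007,0.0075,0],10],
  [0.0,[-0.0006,0.0072,0],10],
  [0.0,[-0.0018,0.0067,0],10],
  [0.0,[-0.0029,0.006,0],10],
])

```text
time: 21.72
position: [692.9, 267.8, 172.7]
orientation: [1.128, -2.932, 0.002]
ft_force: [-0.8, -4.5, 7.4]
opening: 14.7
gripper_force: 59.3
```

```bash
python3 - <<'E'
from h import *
s=st()
E
```

```text
t 21.725 p [692.9 267.8 172.7] yaw -137.9 F [-0.8 -4.5  7.4] M [-0.87  0.49  0.04] op 14.7 g 59.3 q [ 0.32  0.73  0.7  -0.    1.71 -1.99]
```

jog_arm([
  [0.0,[-0.0038,0.0031,0.001],10],
  [0.0,[-0.0046,0.0031,0],10],
  [0.0,[-0.0052,0.002,0],10],
  [0.0,[-0.0056,0.0018,0],10],
  [0,[0,0,0],0],
])

```text
time: 22.35
position: [673.1, 278.8, 171.5]
orientation: [2.055, -2.374, -0.002]
ft_force: [-0.0, 0.6, -0.7]
opening: 14.6
gripper_force: 58.8
```

```bash
python3 - <<'E'
from h import *
s=st()
d=s['position']-[658.2,157.5,0];print(R.from_euler('z',7.81,degrees=True).apply(d))
w=robot.camera("wrist");cv2.imwrite("pics/w11.png",w[:,:,::-1])
l=w[:,274:286].astype(float).mean((1,2)); d=np.abs(np.convolve(l,[1,1,0,-1,-1],'same'))
print([(r,int(d[r])) for r in range(60,370) if d[r]>25 and d[r]==d[r-2:r+3].max()])
E
```

```text
t 22.35 p [673.1 278.8 171.5] yaw -98.3 F [-0.   0.6 -0.7] M [ 0.18  0.07 -0.01] op 14.6 g 58.8 q [ 0.34  0.68  0.77  0.    1.69 -2.66]
[ -1.74087385 122.16715659 171.51040488]
[(62, 150), (94, 33), (104, 207), (128, 113), (147, 71), (160, 34), (342, 102), (352, 195)]
```

jog_arm([
  [0.0,[-0.0007,-0.005,0.001],0],
  [0.0,[-0.0007,-0.005,0.002],0],
  [0.0,[-0.0007,-0.005,0.0018],0],
  [0.0,[-0.0007,-0.005,0.0014],0],
  [0.0,[-0.0007,-0.005,0.0011],0],
  [0.0,[-0.0007,-0.005,0.0008],0],
  [0,[0,0,0],0],
])

```text
time: 23.28
position: [669.7, 249.3, 180.9]
orientation: [-2.054, 2.374, 0.003]
ft_force: [0.6, 6.6, -0.6]
opening: 14.6
gripper_force: 60.9
```

```bash
cat > chk.py <<'E'
from h import *
s=st()
d=s['position']-[658.2,157.5,0];print(R.from_euler('z',7.81,degrees=True).apply(d).round(1))
w=robot.camera("wrist");cv2.imwrite("pics/wl%d.png"%(s['time']*100),w[:,:,::-1])
l=w[:,274:286].astype(float).mean((1,2)); d=np.abs(np.convolve(l,[1,1,0,-1,-1],'same'))
print([(r,int(d[r])) for r in range(60,370) if d[r]>25 and d[r]==d[r-2:r+3].max()])
E
python3 chk.py
```

```text
t 23.275 p [669.7 249.3 180.9] yaw -98.3 F [ 0.6  6.6 -0.6] M [ 1.33 -0.09  0.04] op 14.6 g 60.9 q [ 0.3   0.63  0.83  0.    1.68 -2.69]
[ -1.1  92.6 180.9]
[(80, 85), (97, 80), (103, 29), (112, 71), (116, 139), (123, 38), (136, 25), (158, 187), (171, 79), (185, 48), (190, 100), (194, 39), (198, 47), (210, 25), (327, 81), (333, 37), (345, 48), (352, 174)]
```

jog_arm([
  [0.0,[-0.0007,-0.005,0.0004],0],
  [0.0,[-0.0006,-0.004,0.0002],0],
  [0.0,[-0.0004,-0.003,0],0],
  [0,[0,0,0],0],
])

```text
time: 23.82
position: [668.1, 237.7, 182.0]
orientation: [-2.054, 2.373, 0.002]
ft_force: [1.2, 7.0, 2.7]
opening: 14.8
gripper_force: 60.6
```

```bash
python3 chk.py; python3 - <<'E'
from h import *
i=robot.camera_info("wrist");K=i["mtx"];T=np.linalg.inv(i["hand_eye"])
for th in(0,5,10,15):
  for d in(2,7):
    o=[]
    for a,r in((0,10),(36,10),(175,7),(175,-7)):
        t=np.radians(th);P=np.array([d+(141-a)*np.sin(t)+r*np.cos(t),0,3+(141-a)*np.cos(t)-r*np.sin(t),1]);q=K@(T@P)[:3];o.append(round(q[1]/q[2]))
    print(th,d,o)
E
```

```text
t 23.825 p [668.1 237.7 182. ] yaw -98.2 F [1.2 7.  2.7] M [ 1.47 -0.14  0.03] op 14.8 g 60.6 q [ 0.29  0.61  0.86  0.    1.67 -2.71]
[ -1.1  80.8 182. ]
[(80, 68), (83, 73), (119, 75), (124, 65), (135, 152), (151, 43), (160, 25), (181, 212), (191, 62), (201, 45), (205, 73), (210, 53), (222, 39), (316, 51), (325, 54), (333, 40), (340, 48), (352, 173)]
0 2 [187, 198, 307, 339]
0 7 [182, 192, 295, 328]
5 2 [175, 187, 315, 344]
5 7 [169, 181, 303, 333]
10 2 [162, 176, 322, 348]
10 7 [156, 170, 311, 337]
15 2 [149, 166, 329, 351]
15 7 [143, 159, 318, 341]
```

jog_arm([
  [0.0,[-0.0005,-0.0035,0],0],
  [0,[0,0,0],0],
  [0.0,[0.0007,0.005,0],0],
  [0,[0,0,0],0],
])

```text
time: 24.38
position: [668.1, 237.5, 180.4]
orientation: [2.054, -2.375, 0.0]
ft_force: [-0.1, 0.5, -1.0]
opening: 14.5
gripper_force: 60.2
```

```bash
python3 chk.py
```

```text
t 24.375 p [668.1 237.5 180.4] yaw -98.3 F [-0.1  0.5 -1. ] M [-0.04  0.02  0.03] op 14.5 g 60.2 q [ 0.29  0.62  0.85 -0.    1.67 -2.71]
[ -1.1  80.6 180.4]
[(80, 42), (84, 34), (120, 74), (124, 67), (136, 168), (152, 37), (162, 45), (186, 185), (196, 56), (207, 67), (213, 53), (225, 42), (314, 52), (323, 51), (336, 38), (339, 49), (352, 173)]
```

jog_arm([
  [0.0,[0,0,-0.002],0],
  [0.0,[0,0,-0.002],0],
  [0,[0,0,0],0],
])

```text
time: 24.8
position: [668.0, 237.8, 176.6]
orientation: [2.056, -2.374, -0.001]
ft_force: [0.6, -0.7, -0.3]
opening: 14.6
gripper_force: 60.1
```

jog_arm([
  [0.0,[0,0,-0.001],0],
  [0,[0,0,0],0],
])

```text
time: 25.05
position: [668.2, 237.9, 176.0]
orientation: [2.057, -2.375, -0.0]
ft_force: [-0.1, 0.2, -0.7]
opening: 14.4
gripper_force: 60.2
```

jog_arm([
  [0.0,[0,0,-0.001],0],
  [0.0,[0,0,-0.001],0],
  [0,[0,0,0],0],
])

```text
time: 25.42
position: [668.3, 238.0, 175.7]
orientation: [-2.056, 2.374, -0.001]
ft_force: [-1.5, -0.4, 6.1]
opening: 15.1
gripper_force: 61.0
```

jog_arm([
  [0.0,[0,0,-0.001],0],
  [0.0,[0,0,-0.001],0],
  [0,[0,0,0],0],
])

```text
time: 25.8
position: [668.4, 237.9, 175.6]
orientation: [-2.055, 2.373, -0.002]
ft_force: [-4.9, -1.6, 12.2]
opening: 15.0
gripper_force: 61.9
```

Collar is seated at the same height as at the grasp. I'll ease the load off and open.

jog_arm([
  [0.0,[0,0,0.003],0],
  [0.02,[0,0,0],0],
  [0.025,[0,0,0],0],
  [0.03,[0,0,0],0],
  [0.045,[0,0,0],0],
  [0.05,[0,0,0],0],
  [0.05,[0,0,0],0],
])

```text
time: 26.68
position: [668.2, 238.0, 175.0]
orientation: [2.057, -2.375, -0.0]
ft_force: [0.9, 1.3, 0.1]
opening: 50.1
gripper_force: 0.0
```

```bash
python3 chk.py;python3 - <<'E'
from h import *
a=robot.camera("side");cv2.imwrite("pics/s12.png",a[:,:,::-1])
b=cv2.imread("pics/side0.png")[:,:,::-1]
for n,p in(("end",(0,80,205)),):
  pass
# diff in brush area below fingers vs start: collar/bristle region
Rk=R.from_euler('z',-7.81,degrees=True)
for z in(30,60,85,118,150,200):
    u,v=proj("side",Rk.apply((0,80,z))+[658.2,157.5,0])[0];u,v=int(round(u)),int(round(v))
    print(z,(u,v),[tuple(int(t) for t in b[v,u+k]) for k in(-4,0,4)],[tuple(int(t) for t in a[v,u+k]) for k in(-4,0,4)])
E
```

```text
t 26.675 p [668.2 238.  175. ] yaw -98.2 F [0.9 1.3 0.1] M [ 0.02 -0.01  0.02] op 50.1 g 0.0 q [ 0.29  0.62  0.86  0.    1.66 -2.71]
[ -1.1  81.1 175. ]
[(119, 78), (124, 65), (136, 174), (152, 39), (162, 44), (188, 148), (196, 51), (205, 47), (208, 46), (212, 78), (224, 58), (305, 54), (326, 102), (331, 50), (352, 162)]
30 (248, 185) [(226, 198, 134), (9, 10, 11), (215, 187, 126)] [(236, 215, 147), (13, 13, 14), (145, 123, 81)]
60 (248, 176) [(99, 59, 34), (43, 42, 43), (43, 41, 43)] [(134, 95, 67), (85, 84, 83), (34, 33, 34)]
85 (247, 168) [(140, 97, 69), (88, 85, 85), (43, 36, 32)] [(156, 103, 64), (100, 91, 80), (60, 54, 50)]
118 (246, 157) [(233, 198, 130), (131, 104, 65), (152, 123, 77)] [(225, 186, 121), (113, 89, 56), (123, 99, 64)]
150 (246, 146) [(155, 110, 66), (115, 91, 57), (39, 23, 12)] [(197, 133, 77), (110, 87, 55), (44, 28, 17)]
200 (244, 128) [(226, 146, 82), (159, 129, 82), (212, 134, 74)] [(236, 160, 91), (135, 108, 69), (218, 141, 79)]
```

The brush hangs exactly as at the start (the side-view samples match). Up and over to the knob, unwinding the wrist.

jog_arm([
  [0.05,[0,0,0.03],0],
  [0.05,[0,0,0.055],0],
  [0.05,[-0.02,-0.03,0.01],-10.5],
  [0.05,[-0.028,-0.047,0],-10.5],
  [0.05,[-0.028,-0.047,0],-10.5],
  [0.05,[-0.028,-0.047,0],-10.5],
  [0.05,[-0.028,-0.047,0],-10.5],
  [0.05,[-0.028,-0.047,0],-10.5],
])

```text
time: 27.78
position: [507.0, -28.4, 270.3]
orientation: [-0.504, 3.1, -0.0]
ft_force: [0.4, -0.6, 0.6]
opening: 50.0
gripper_force: 0.0
```

jog_arm([
  [0.05,[-0.028,-0.047,0],-10.5],
  [0.05,[-0.004,-0.047,0],-10.5],
  [0.05,[0,-0.02,0],-10.5],
  [0.05,[0,0,0],-10.5],
  [0.05,[0,0,0],-10.5],
  [0.05,[0,0,0],-10.5],
  [0.05,[0,0,0],-10.5],
  [0.05,[0,0,0],-10.5],
])

```text
time: 28.78
position: [476.1, -141.0, 270.2]
orientation: [1.7, 2.641, 0.0]
ft_force: [0.2, 0.4, 0.6]
opening: 50.3
gripper_force: 0.0
```

jog_arm([
  [0.05,[0,0,0],-10.5],
  [0.05,[0,0,0],-10.5],
  [0.05,[0,0,0],-10.5],
  [0.05,[0,0,0],-10.5],
  [0.05,[0,0,0],-10.5],
  [0.05,[0,0,0],-10.5],
  [0.05,[0,0,0],-10.5],
  [0.05,[0,0,0],-10.5],
])

```text
time: 29.78
position: [476.1, -141.0, 270.2]
orientation: [3.031, 0.825, 0.001]
ft_force: [-0.5, -0.0, 0.6]
opening: 49.9
gripper_force: 0.0
```

```bash
python3 - <<'E'
from h import *
s=st();w=robot.camera("wrist");cv2.imwrite("pics/w13.png",w[:,:,::-1])
piv=np.array([624.3,-170.1])
t=np.radians(57.6)
# knob top dark ellipse: search expected px by hasp angle
for f in(1.1,1.15,1.2,1.25):
    v=np.array([-150*np.cos(f),150*np.sin(f)]);k=piv+[v[0]*np.cos(t)-v[1]*np.sin(t),v[0]*np.sin(t)+v[1]*np.cos(t)]
    print(f,k.round(1),proj("wrist",[*k,137],s).round(0),proj("wrist",[*k,90],s).round(0),proj("side",[*k,137]).round(0))
E
```

```text
t 29.775 p [ 476.1 -141.   270.2] yaw 30.5 F [-0.5 -0.   0.6] M [ 0.04  0.01 -0.  ] op 49.9 g 0.0 q [-0.36 -0.03  1.45 -0.    1.72  0.68]
1.1 [ 475.  -155.9] [[293. 213.]] [[290. 199.]] [[290. 302.]]
1.15 [ 475.9 -148.5] [[286. 208.]] [[285. 195.]] [[288. 299.]]
1.2 [ 477.1 -141.1] [[280. 203.]] [[280. 191.]] [[285. 295.]]
1.25 [ 478.8 -133.8] [[274. 198.]] [[274. 186.]] [[283. 292.]]
```

jog_arm([
  [0.05,[0,0,0],-10.5],
  [0.05,[0,0,0],-10.5],
  [0.05,[0,0,0],-10.5],
  [0.05,[0,0,-0.03],-9.9],
  [0.05,[0,0,0],0],
])

```text
time: 30.45
position: [475.3, -140.7, 238.1]
orientation: [-3.128, 0.284, 0.007]
ft_force: [-0.2, 0.1, 0.7]
opening: 50.2
gripper_force: 0.0
```

```bash
python3 - <<'E'
from h import *
s=st();w=robot.camera("wrist");cv2.imwrite("pics/w14.png",w[:,:,::-1])
m=(w.max(2)<75).astype(np.uint8);m[300:]=0;m[:130]=0
n,l,st_,c=cv2.connectedComponentsWithStats(m)
print([(st_[i].tolist(),c[i].round(0).tolist()) for i in range(1,n) if st_[i,4]>60])
for k in([477,-141.5],[475.6,-150.]):print(proj("wrist",[[*k,137],[*k,90]],s).round(0).tolist())
E
```

```text
t 30.45 p [ 475.3 -140.7  238.1] yaw -10.4 F [-0.2  0.1  0.7] M [0.01 0.   0.01] op 50.2 g 0.0 q [-0.36 -0.02  1.51 -0.    1.66  1.39]
[([0, 143, 16, 16, 208], [6.0, 151.0]), ([274, 193, 12, 16, 124], [280.0, 200.0]), ([175, 250, 57, 50, 1380], [209.0, 282.0]), ([326, 250, 60, 50, 1351], [348.0, 282.0]), ([127, 295, 26, 5, 94], [141.0, 297.0]), ([404, 294, 29, 6, 119], [416.0, 297.0])]
[[280.0, 212.0], [280.0, 197.0]]
[[291.0, 212.0], [289.0, 197.0]]
```

Pin is where expected (wrist px (280,200)). Descend and cage it.

jog_arm([
  [0.05,[0.001,0,-0.045],0],
  [0.05,[0,0,-0.045],0],
  [0.04,[0,0,-0.022],0],
  [0.02,[0,0,0],0],
  [0.02,[0,0,0],0],
  [0.02,[0,0,0],0],
])

```text
time: 31.25
position: [478.0, -141.4, 129.9]
orientation: [3.127, -0.289, 0.005]
ft_force: [-0.9, 1.0, -0.2]
opening: 19.6
gripper_force: 0.0
```

```bash
python3 - <<'E'
from h import *
st()
piv=np.array([624.3,-170.1]);t=np.radians(57.6);P=[]
for f in np.linspace(1.2,0,17):
    v=np.array([-150*np.cos(f),150*np.sin(f)]);P.append(piv+[v[0]*np.cos(t)-v[1]*np.sin(t),v[0]*np.sin(t)+v[1]*np.cos(t)])
P=np.array(P);print(P[[0,8,16]].round(1),np.diff(P,axis=0).round(1).tolist())
E
```

```text
t 31.25 p [ 478.  -141.4  129.9] yaw -10.6 F [-0.9  1.  -0.2] M [-0.   -0.04  0.04] op 19.6 g 0.0 q [-0.36  0.05  1.65 -0.    1.44  1.39]
[[ 477.1 -141.1]
 [ 486.5 -229.2]
 [ 543.9 -296.7]] [[-1.8, -11.1], [-0.9, -11.2], [-0.1, -11.2], [0.8, -11.2], [1.6, -11.1], [2.4, -11.0], [3.2, -10.8], [4.0, -10.5], [4.8, -10.2], [5.6, -9.8], [6.3, -9.3], [7.0, -8.8], [7.6, -8.3], [8.2, -7.7], [8.8, -7.1], [9.3, -6.4]]
```

jog_arm([
  [0.02,[-0.0018,-0.0111,0],4.3],
  [0.02,[-0.0009,-0.0112,0],4.3],
  [0.02,[-0.0001,-0.0112,0],4.3],
  [0.02,[0.0008,-0.0112,0],4.3],
  [0.02,[0.0016,-0.0111,0],4.3],
  [0.02,[0.0024,-0.011,0],4.3],
  [0.02,[0.0032,-0.0108,0],4.3],
  [0.02,[0.004,-0.0105,0],4.3],
])

```text
time: 32.25
position: [486.8, -229.6, 129.2]
orientation: [3.072, 0.652, 0.002]
ft_force: [-0.1, 0.0, 1.1]
opening: 19.7
gripper_force: 0.2
```

jog_arm([
  [0.02,[0.0048,-0.0102,0],4.3],
  [0.02,[0.0056,-0.0098,0],4.3],
  [0.02,[0.0063,-0.0093,0],4.3],
  [0.02,[0.007,-0.0088,0],4.3],
  [0.02,[0.0076,-0.0083,0],4.3],
  [0.02,[0.0082,-0.0077,0],4.3],
  [0.02,[0.0088,-0.0071,0],4.3],
  [0.02,[0.0093,-0.0064,0],4.3],
])

```text
time: 33.25
position: [544.5, -297.2, 129.1]
orientation: [2.742, 1.531, 0.001]
ft_force: [-0.4, 0.9, -0.1]
opening: 19.8
gripper_force: 0.2
```

jog_arm([
  [0.02,[0.0017,-0.0011,0],0],
  [0.02,[0.0017,-0.0011,0],0],
  [0.02,[0,0,0],0],
])

```text
time: 33.62
position: [547.4, -298.9, 128.3]
orientation: [2.745, 1.527, 0.0]
ft_force: [0.4, -0.6, -0.0]
opening: 20.1
gripper_force: 0.0
```

```bash
python3 -c "
from h import *
s=st()
o=np.array([589.5,-225,0]);S=R.from_euler('z',57.6,degrees=True)
print(S.inv().apply(s['position']-o))"
```

```text
t 33.625 p [ 547.4 -298.9  128.3] yaw 58.2 F [ 0.4 -0.6 -0. ] M [ 0.01 -0.02 -0.01] op 20.1 g 0.0 q [-0.56  0.4   1.25 -0.    1.49 -0.  ]
[-84.96128998  -4.00634966 128.29157302]
```

jog_arm([
  [0.02,[0.0017,-0.0011,0],0],
  [0.02,[0,0,0],0],
])

```text
time: 33.88
position: [548.3, -299.5, 128.1]
orientation: [-2.743, -1.526, 0.002]
ft_force: [-5.6, 2.6, 2.7]
opening: 20.2
gripper_force: 3.2
```

jog_arm([
  [0.02,[0.0017,-0.0011,0],0],
  [0.02,[0,0,0],0],
])

```text
time: 34.12
position: [548.6, -299.7, 127.9]
orientation: [-2.739, -1.524, 0.006]
ft_force: [-15.1, 8.7, 7.3]
opening: 19.8
gripper_force: 8.5
```

Hasp is firmly on its stop. Back off, open and leave.

jog_arm([
  [0.02,[-0.004,0.0025,0],0],
  [0.03,[-0.0025,0.0015,0],0],
  [0.04,[0,0,0],0],
  [0.04,[0,0,0.03],0],
  [0.04,[0,0,0.05],0],
  [0.04,[-0.02,-0.01,0.05],0],
  [0.04,[-0.03,-0.04,0.02],0],
  [0.04,[-0.03,-0.05,0],0],
])

```text
time: 35.12
position: [464.3, -398.0, 281.3]
orientation: [2.739, 1.528, 0.003]
ft_force: [1.1, -0.3, -0.0]
opening: 40.1
gripper_force: 0.0
```

jog_arm([
  [0.04,[-0.05,-0.03,0],0],
  [0.04,[-0.05,-0.03,0],0],
  [0.04,[-0.05,-0.03,0],0],
  [0.04,[-0.04,-0.03,0],0],
  [0.04,[0,0,0],0],
])

```text
time: 35.75
position: [271.5, -518.9, 277.9]
orientation: [2.749, 1.521, -0.001]
ft_force: [0.7, -0.2, 0.4]
opening: 40.0
gripper_force: 0.0
```

```bash
python3 - <<'E'
from h import *
st()
a=robot.camera("side");t=robot.camera("top")
cv2.imwrite("pics/s15.png",a[:,:,::-1]);cv2.imwrite("pics/t15.png",t[:,:,::-1])
i=np.hstack([cv2.resize(t[120:250,110:410],(520,225)),cv2.resize(a[230:385,300:415],(280,225))])
j=np.hstack([cv2.resize(a[110:250,190:350],(400,350)),cv2.resize(t[145:250,300:410],(400,350))])
cv2.imwrite("pics/fin.png",np.vstack([i,j])[:,:,::-1])
E
```

```text
t 35.75 p [ 271.5 -518.9  277.9] yaw 57.9 F [ 0.7 -0.2  0.4] M [-0.01 -0.02  0.01] op 40.0 g 0.0 q [-1.15  0.22  1.17 -0.    1.75 -0.59]
```

```bash
python3 - <<'E'
from h import *
S=R.from_euler('z',57.6,degrees=True);o=np.array([589.5,-225,0])
a=cv2.imread("pics/s15.png");t=cv2.imread("pics/t15.png")
for n,im in(("top",t),("side",a)):
    p=proj(n,S.apply((-85,0,137))+o)[0];u,v=p.astype(int)
    m=im[v-12:v+18,u-15:u+15].max(2)<70;ys,xs=np.nonzero(m)
    print(n,"pin top expected",p.round(1),"dark n",m.sum(),"mean",xs.mean()+u-15,ys.mean()+v-12)
b=cv2.imread("pics/side0.png"); print("rack diff",np.abs(a[110:250,190:350].astype(int)-b[110:250,190:350]).mean(), "tin",np.abs(a[280:330,170:215].astype(int)-b[280:330,170:215]).mean(),"ref",np.abs(a[20:100,250:400].astype(int)-b[20:100,250:400]).mean())
E
```

```text
top pin top expected [403.8 219.8] dark n 21 mean 400.14285714285717 219.71428571428572
side pin top expected [382.9 338. ] dark n 102 mean 380.343137254902 347.6372549019608
rack diff 1.2575297619047618 tin 7.611111111111111 ref 0.8093055555555555
```

Pin is at its shut position, the rack view matches the start picture, and nothing is in contact. Handing in.

```bash
python3 -c "
from workcell import robot
print(robot.job_done())"
```

```text
the job is handed in; nothing more can be done
None
```

The job is handed in at about 36 s: the hasp was swung clear, the brush was dipped to about 10 mm above the pot floor (by the tool pose) without contact and hung back by its collar on its own fork, and the hasp was pressed shut onto its stop; the tin was never approached, but its patch of the final side view differed a little from the start and I did not recheck it.

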